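# Pack the puncture kit below the rim and slide the tray home under the feeler

### The job

Finish packing the puncture-kit tray: the blue tyre lever has been left lying across the tray's dividers and the silver CO2 inflator head is still out on the shelf; while the tray is open, gently lay both down inside it so that nothing stands above its rim. Then slide the tray all the way home without slamming it, passing its contents under the hanging orange feeler strip, which must not be swung aside by anything, and leave the jar, the wrench and the oil bottle where they stand.

Things in the scene. Friction and masses are not known exactly. Their poses are not given: they have to be found in the camera images.
- unit: Low stackable drawer unit, grey sides and clear top, fixed to the shelf: 185 (x) x 226 (y) x 96 mm high, plus 5 mm stacking nubs at the corners of its top. Origin: centre of its underside, on the shelf. Its mouth is its -x face (92.5 mm from the origin), towards the robot; the tray slides along its x axis.
- tray (a joint): How far the white tray is pulled out of the unit, m: 0 = fully home, about 0.155 at the start, stop at 0.165. Slides with about 1.5 N of friction and stays where it is left.
- tray_floor (a point): Centre of the white tray's inner floor (moves with the tray), 11 mm above the shelf; axes as the unit's. Inside 160 (x) x 200 (y) mm, rim 42 mm above this floor, walls 4 mm. Two dividers along x, 4 mm thick, at y = -20 and +20 mm, tops 37 mm above the floor. The narrow middle bay holds two brass-coloured cartridges fixed in it, reaching at most 21 mm above the floor.
- tray_handle (a point): Middle of the dark bar handle on the tray's front: an 8 mm round bar, 100 mm long along the tray's y, 28 mm in front of the tray's front face, 38 mm above the shelf. Pushing it along the unit's +x closes the tray; when home the bar is 120.5 mm in front of the unit's origin.
- feeler (a joint): Swing of the orange feeler strip (200 mm wide, 30 mm high, hinged along its upper edge inside the unit's mouth), rad: 0 = hanging straight down, with its lower edge 2.5 mm above the tray's rim; + = pushed into the unit. It swings freely at a light touch.
- lever_mid (a point): Blue plastic tyre lever, 120 x 20 x 12 mm, 35 g; this point is at its middle, half-way up (6 mm). Its x runs along its length (towards the thinner tip), z up when flat. At the start it lies flat across the tray's two dividers, roughly along the tray's y, with its top 7 mm above the rim.
- lever_butt (a point): Point near the thick end of the lever, 58 mm from its middle, half-way up.
- lever_tip (a point): Thin end of the lever (16 mm wide, 8 mm thick), 60 mm from its middle, 6 mm above its underside.
- head_mid (a point): Silver CO2 inflator head lying on the shelf, 60 mm long, 60 g: a rounded square body 32 long x 24 x 24 mm, round ribbed collar (23 mm thick) at its -x end, thin dark chuck (15 mm) at its +x end. This point is the centre of the square body, 12 mm above its underside; x runs along its length. Its square body keeps it from rolling.
- head_collar (a point): Centre of the end face of the inflator head's collar, on its axis, 32 mm from the body's centre.
- head_chuck (a point): Centre of the end face of the inflator head's chuck, on its axis, 28 mm from the body's centre.
- jar: Bystander: clear glass jar with steel twist cap, 60 mm across, 75 mm high, standing on the shelf. Origin: centre of its underside.
- wrench: Bystander: small stainless valve wrench, 110 mm long, lying on the shelf along its x. Origin: its underside near its middle.
- oil: Bystander: black chain-oil bottle with yellow label and red cap, 40 mm across, 100 mm high, standing on the shelf. Origin: centre of its underside.
- lever: The tyre lever again: origin at the middle of its underside (6 mm below lever_mid), same axes.
- head: The inflator head again: origin on its underside, 2 mm towards the chuck from head_mid and 12 mm lower, same axes.
- bay_left (a point): Centre of the floor of the tray's empty left (+y) bay (moves with the tray), at y = +61 mm from tray_floor; the bay is 160 (x) x 78 (y) mm inside. Either part may go in either bay.
- bay_right (a point): Centre of the floor of the tray's empty right (-y) bay (moves with the tray), at y = -61 mm from tray_floor; the bay is 160 (x) x 78 (y) mm inside. Either part may go in either bay.
There are look-alikes about, which are no part of the job. Leave any red look-alike of the head alone.

How it is judged (in metres and radians):
On the way, in this order (a step that is already met when the one before it is completed fails the run):
1. with the tray still open (more than 0.12 m), lever and inflator head lie released inside it, all of both below the rim (z of lever_butt in the frame of tray_floor between 0 and 0.036 m and x of lever_butt in the frame of tray_floor between -0.081 and 0.081 m and y of lever_butt in the frame of tray_floor between -0.101 and 0.101 m and z of lever_tip in the frame of tray_floor between 0 and 0.036 m and x of lever_tip in the frame of tray_floor between -0.081 and 0.081 m and y of lever_tip in the frame of tray_floor between -0.101 and 0.101 m and z of head_collar in the frame of tray_floor between 0 and 0.0305 m and x of head_collar in the frame of tray_floor between -0.081 and 0.081 m and y of head_collar in the frame of tray_floor between -0.101 and 0.101 m and z of head_chuck in the frame of tray_floor between 0 and 0.0345 m and x of head_chuck in the frame of tray_floor between -0.081 and 0.081 m and y of head_chuck in the frame of tray_floor between -0.101 and 0.101 m and z of head_mid in the frame of tray_floor between 0 and 0.03 m and x of head_mid in the frame of tray_floor between -0.081 and 0.081 m and y of head_mid in the frame of tray_floor between -0.101 and 0.101 m and contact force between the fingers and lever below 0.1 N and contact force between the fingers and head below 0.1 N and value of joint tray above 0.12 m), for 0.2 s.
2. the tray is pushed home, to within 6 mm (value of joint tray below 0.006 m), for 0.2 s.
At the end, for the whole second after the job is handed in: The tray is home to within 6 mm, with the tyre lever and the inflator head lying at rest inside its walls, released and with no part above its rim; the feeler strip hangs straight (within 0.1 rad); the jar, wrench and oil bottle stand or lie where they were (within 15 mm) (z of lever_butt in the frame of tray_floor between 0 and 0.036 m and x of lever_butt in the frame of tray_floor between -0.081 and 0.081 m and y of lever_butt in the frame of tray_floor between -0.101 and 0.101 m and z of lever_tip in the frame of tray_floor between 0 and 0.036 m and x of lever_tip in the frame of tray_floor between -0.081 and 0.081 m and y of lever_tip in the frame of tray_floor between -0.101 and 0.101 m and z of head_collar in the frame of tray_floor between 0 and 0.0305 m and x of head_collar in the frame of tray_floor between -0.081 and 0.081 m and y of head_collar in the frame of tray_floor between -0.101 and 0.101 m and z of head_chuck in the frame of tray_floor between 0 and 0.0345 m and x of head_chuck in the frame of tray_floor between -0.081 and 0.081 m and y of head_chuck in the frame of tray_floor between -0.101 and 0.101 m and z of head_mid in the frame of tray_floor between 0 and 0.03 m and x of head_mid in the frame of tray_floor between -0.081 and 0.081 m and y of head_mid in the frame of tray_floor between -0.101 and 0.101 m and contact force between the fingers and lever below 0.1 N and contact force between the fingers and head below 0.1 N and value of joint tray below 0.006 m and value of joint feeler between -0.1 and 0.1 rad and distance of each of jar, wrench, oil from where it was at the start of the episode below 0.015 m and linear speed of each of lever, head below 0.02 m/s); the robot touches nothing.
It fails at once if the feeler strip is swung aside by more than 0.2 rad (value of joint feeler above 0.2 rad or value of joint feeler below -0.2 rad).
It fails at once if the tray is slammed (closing faster than 0.35 m/s) (velocity of joint tray below -0.35 m/s).
It fails at once if the tyre lever or the inflator head is dropped (moving faster than 0.7 m/s out of the fingers, a fall of over 25 mm) ((linear speed of lever above 0.7 m/s and contact force between the fingers and lever below 0.1 N) or (linear speed of head above 0.7 m/s and contact force between the fingers and head below 0.1 N)).
It fails at once if the jar, wrench or oil bottle is moved by more than 15 mm (distance of any of jar, wrench, oil from where it was at the start of the episode above 0.015 m).
It fails at once if the jar or the oil bottle is tipped by more than 0.3 rad (angle between any of jar, oil's own z axis and vertical above 0.3 rad).
It also fails if it takes over 64 s, if anything falls off the work surface, if the arm or the gripper's body presses on something with over 40 N, if the wrist force passes 120 N, or if a joint passes its speed limit or range.

### The arm

A 6-joint arm with a two-finger parallel gripper is mounted at the origin on the work surface. World frame = base frame: x ahead of the robot, y to its left, z up, the work surface at z = 0. Lengths are in m, angles in degrees, forces in N, time in s.
With the tool pointing down it reaches from about 0.4 to 0.825 m from the base axis. Payload 7 kg.
Tool frame: the origin (TCP) lies midway between the tips of the shut fingers; the grasp point (between the pads) lies 19 mm behind it (ctrl.hold_point_z is the distance from the TCP to the grasp point, in m); z points along the fingers, y is the line along which they close (so a half turn about z gives the same grasp; the last joint's range is limited). The gripper opens to 88 mm and grips with 3 to 60 N. Pads are 19 mm wide; open, the fingers measure 130 mm over their backs; the gripper's body (78 mm by 193 mm) begins 47 mm behind the grasp point.
Start: joints at [-53.91, 20.546, 0.682, 0, -70.136, -16.507], TCP at [0.226, -0.636, 0.227] pointing down, gripper open.
Joint ranges: [-176.03, 176.03], [-82.01, 121.73], [-58.28, 71.71], [-173.87, 95.51], [-174.79, -0.11], [-173.66, 173.66]. Speed limits (degrees/s): [136.94, 136.94, 172.46, 180, 180, 180].

### API

Orientations are given as [roll, pitch, yaw] about the fixed x, y, z axes, in that order (R = Rz(yaw) Ry(pitch) Rx(roll)).
In Python, from plant import ctrl gives the robot as it stands.
- The arm moves only by the tool apply_moves, never from a script. Its argument "deltas" is a list of rows, each an object with "fingers": the finger opening in mm, from 0 to 87.6; "delta_pos": the shift along the tool's x, y, z in mm, a list of three; "angular": the turn, a rotation vector about the tool's x, y, z in degrees, a list of three. A call has 1 to 10 rows; each row is the pose to reach, as a shift and turn from the pose commanded when the call began, along the tool's axes at that moment; what a row does not reach only later rows make up. A row lasts 1/10 s, in which the tool goes at most 50 mm and 8.59 degrees, less where a joint would pass 70% of its speed; a pose out of reach is approached as far as the arm can. A call with a gripper value outside its range is refused whole. The fingers move at their own pace and stop on an object; the grip force is fixed at half the most. Time passes only in rows, so rows that repeat a pose let the fingers close. It gives the time, the measured TCP pose, the force, the opening and the grip force at its end, in the units of the state.
- ctrl.get_obs(): the state, without advancing time (a new reading comes with each control period).
- ctrl.snapshot(name): name is "side" or "top"; returns the picture (480x640x3 uint8, red, green, blue); there is no depth.
- ctrl.camera_params(name): a dict with "fx", "fy", "cx", "cy" (pixels), "cam_to_world" (4x4, takes a point from camera to world coordinates). Camera axes: x right, y up, looking along -z (the intrinsics and any distortion apply to the point x, -y, -z); pixel columns grow to the right and rows downward; lengths in m; the calibration is good to about 2 mm. A picture is of the moment at which its call begins. camera_params takes no time and is no camera call.
- ctrl.close_job(): hands the job in; it is judged then, once.
The state is a dict: "clock": time; "joint_pos": joint angles; "qvel": joint speeds; "tau": joint torques, N m; "tool_pos": TCP position; "orientation": TCP orientation; "force": force on the tool from outside, world axes, zero at the start; "moment": the same for the moment, N m; "opening": finger opening in m; "gripper_force": force on a finger pad.
Only numpy, scipy, OpenCV 4.12 (cv2) and the standard library are available. Lean on these libraries where they do the work, as an engineer would, in place of code of your own. Each camera call takes 0.05 s, during which the arm holds its last target. There are 200 camera calls.

## Working session

There is one attempt and no reset: what is moved stays moved. The work goes in short steps, Python scripts to look and compute and a tool call to move; the robot and the scene stay as the last step left them, time stands still between calls to the robot, and variables do not carry over. Pictures are saved under pics/ and viewed, at most 10 in all, crops included, and the job is handed in when it is done.

Besides the shell and the picture viewer there is one more tool, called after ">>>" in YAML: its name, and indented under it one key for each argument. apply_moves: Moves the arm, as the interface text tells. Its arguments: {"type":"object","properties":{"deltas":{"type":"array"}},"required":["deltas"]}

```bash
mkdir -p pics; ls; python3 - <<'E'
from plant import ctrl
import cv2
for n in("top","side"):
    cv2.imwrite(f"pics/{n}0.png",ctrl.snapshot(n)[:,:,::-1])
    p=ctrl.camera_params(n);print(n,p)
o=ctrl.get_obs();print(o['tool_pos'],o['orientation'],o['clock'],o['opening'],ctrl.hold_point_z)
E
```

```text
pics
top {'fx': 622.8204471601243, 'fy': 622.8204471601243, 'cx': 323.1548781190159, 'cy': 234.89284029751087, 'cam_to_world': array([[ 0.00340866,  0.99683115, -0.07947356,  0.44935311],
       [-0.99991102,  0.00442257,  0.01258539, -0.02212222],
       [ 0.01289699,  0.07942359,  0.99675752,  1.45196339],
       [ 0.        ,  0.        ,  0.        ,  1.        ]])}
side {'fx': 524.8043560855663, 'fy': 524.8043560855663, 'cx': 313.7804490610599, 'cy': 241.02522673326595, 'cam_to_world': array([[ 0.97158913,  0.15085708, -0.18236421,  0.37108518],
       [-0.23625383,  0.66408753, -0.70934609, -0.79018531],
       [ 0.01409592,  0.7322772 ,  0.68086079,  0.79555739],
       [ 0.        ,  0.        ,  0.        ,  1.        ]])}
[ 0.22604879 -0.63558442  0.22573371] [ 1.79917551e+02 -9.24427245e-03 -1.60425001e+02] 0.1 0.08776126126601279 0.0188
```

View pics/top0.png

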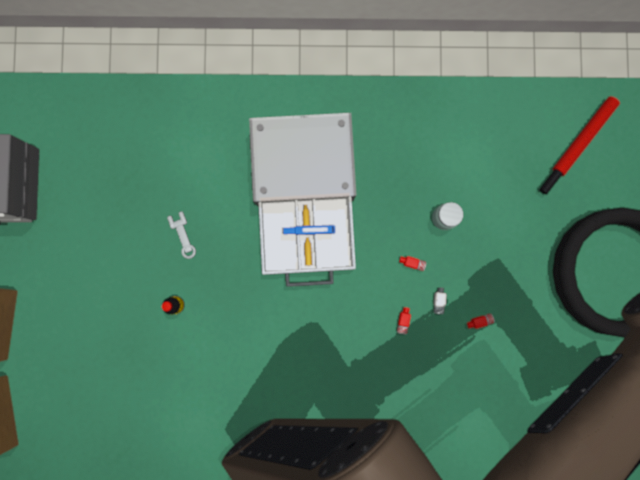

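View pics/side0.png

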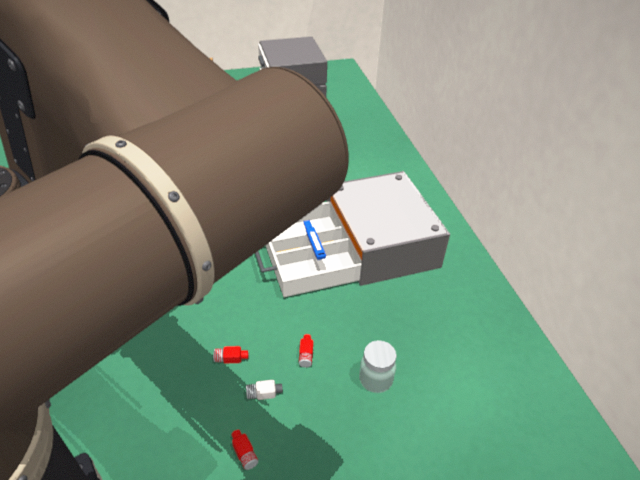

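The top view shows the tray at px (262–355, 195–272), the blue lever from (283,231) to (335,229), the silver head at (440,300) with red look-alikes around it, the jar at (448,215), the wrench at (182,235) and the oil at (173,305). Next I'll enlarge crops.

```bash
python3 - <<'E'
import cv2,numpy as np
t=cv2.imread("pics/top0.png")
a=cv2.resize(t[190:290,245:365],None,fx=5,fy=5,interpolation=cv2.INTER_CUBIC)   #600x500
b=cv2.resize(t[280:320,425:455],None,fx=6.25,fy=6.25,interpolation=cv2.INTER_CUBIC) 
o=np.zeros((500,800,3),np.uint8);o[:,:600]=a;o[:b.shape[0],600:600+b.shape[1]]=b
s=cv2.imread("pics/side0.png")
c=cv2.resize(s[372:408,240:290],(200,144),interpolation=cv2.INTER_CUBIC);o[300:444,600:800]=c
cv2.imwrite("pics/c1.png",o)
E
cat > h.py <<'E'
import numpy as np
from plant import ctrl
def ray(n,u,v,z):
    p=ctrl.camera_params(n);M=p['cam_to_world']
    d=M[:3,:3]@np.array([(u-p['cx'])/p['fx'],-(v-p['cy'])/p['fy'],-1]);o=M[:3,3]
    return o+d*(z-o[2])/d[2]
def proj(n,P):
    p=ctrl.camera_params(n);M=p['cam_to_world'];q=M[:3,:3].T@(np.array(P)-M[:3,3])
    return np.array([p['cx']+p['fx']*q[0]/-q[2],p['cy']+p['fy']*q[1]/q[2]])
E
```

```text
(no output)
```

View pics/c1.png

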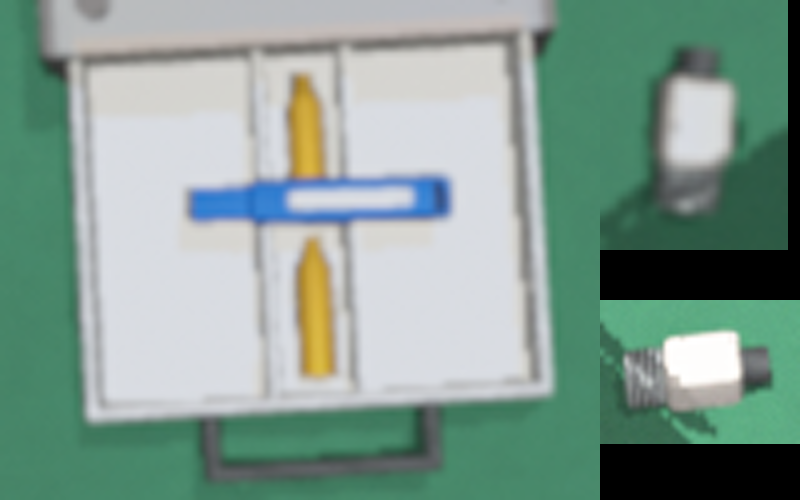

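The crop shows the lever with its tip at (188,205) and butt at (449,196). The tray's front rim corners are at (88,420) and (552,395), and the handle bar runs from (208,473) to (438,463). The head's body centre is at (698,120), chuck end (697,48), collar end (690,213).

```bash
python3 - <<'E'
from h import *
np.set_printoptions(precision=4,suppress=True)
A=lambda u,v,z:ray("top",245+u/5,190+v/5,z)
H=lambda u,v,z:ray("top",425+(u-600)/6.25,280+v/6.25,z)
tip=A(188,205,.057);butt=A(449,196,.06);print("lever",tip,butt,(tip+butt)/2,np.linalg.norm(tip-butt))
fl=A(88,420,.053);fr=A(552,395,.053);print("front rim",fl,fr,np.linalg.norm(fl-fr))
hl=A(208,473,.042);hr=A(438,463,.042);print("handle",hl,hr,(hl+hr)/2)
d=fl-fr;yaw=np.degrees(np.arctan2(-d[0],d[1]));print("yaw",yaw)
print("unit top",[ray("top",u,v,.101) for u,v in((260.5,127.5),(341.5,123),(264,190),(345.5,186))])
print("head body",H(698,120,.02),"chuck",H(697,48,.015),"col",H(690,213,.015))
print("side head", ray("side",240+(703-600)/4,372+(355-300)/4,.020),"chuck",ray("side",240+171/4,372+68/4,.012),"col",ray("side",240+28/4,372+80/4,.012))
print("jar",ray("top",448,215,.075),"wrench",ray("top",182,235,0),"oil",ray("top",168,306,.1))
print("reds",[ray("top",*p,.012) for p in((412,263),(404,320),(482,321))])
E
```

```text
lever [0.5689 0.0514 0.057 ] [ 0.5733 -0.0658  0.06  ] [ 0.5711 -0.0072  0.0585] 0.11730827442234795
front rim [0.4724 0.0955 0.053 ] [ 0.4844 -0.1124  0.053 ] 0.2083278752609295
handle [0.449  0.0421 0.042 ] [ 0.4538 -0.0616  0.042 ] [ 0.4514 -0.0097  0.042 ]
yaw 3.291029044693767
unit top [array([0.7939, 0.0997, 0.101 ]), array([ 0.8052, -0.0789,  0.101 ]), array([0.6549, 0.0905, 0.101 ]), array([ 0.6647, -0.0878,  0.101 ])]
head body [ 0.4168 -0.3103  0.02  ] chuck [ 0.4431 -0.3112  0.015 ] col [ 0.3826 -0.3079  0.015 ]
side head [ 0.4166 -0.3096  0.02  ] chuck [ 0.4438 -0.3173  0.012 ] col [ 0.3845 -0.3092  0.012 ]
jar [ 0.6049 -0.3177  0.075 ] wrench [0.5634 0.2887 0.    ] oil [0.4022 0.2941 0.1   ]
reds [array([ 0.4998, -0.2463,  0.012 ]), array([ 0.3688, -0.2268,  0.012 ]), array([ 0.367 , -0.4066,  0.012 ])]
```

```bash
cat >> h.py <<'E'
from scipy.spatial.transform import Rotation as Ro
def go(pos,rpy,frm=None):
    o=ctrl.get_obs();p,r=frm or (o['tool_pos'],o['orientation'])
    R=Ro.from_euler('xyz',r,degrees=True);T=Ro.from_euler('xyz',rpy,degrees=True)
    print("d_mm",np.round(R.inv().apply(np.array(pos)-p)*1e3,1),"rot",np.round((R.inv()*T).as_rotvec(degrees=True),1))
def st():
    o=ctrl.get_obs();print(round(o['clock'],2),np.round(o['tool_pos'],4),np.round(o['orientation'],2),np.round(o['force'],1),round(o['opening'],4),o['gripper_force'])
# tray frame (open)
Y=np.radians(3.5);TF=np.array([.5623,-.0034])
def tray(x,y,z): return np.array([*(TF+[x*np.cos(Y)-y*np.sin(Y),x*np.sin(Y)+y*np.cos(Y)]),.011+z])
E
python3 - <<'E'
from h import *
go([.571,-.005,.13],[180,0,-87.9])
E
```

```text
d_mm [-536.3  478.4   96.3] rot [  0.1   0.  -72.5]
```

>>> apply_moves:
  deltas:
    - {"fingers":44,"delta_pos":[-536,478,40],"angular":[0.1,0,-72.5]}
    - {"fingers":44,"delta_pos":[-536,478,40],"angular":[0.1,0,-72.5]}
    - {"fingers":44,"delta_pos":[-536,478,40],"angular":[0.1,0,-72.5]}
    - {"fingers":44,"delta_pos":[-536,478,40],"angular":[0.1,0,-72.5]}
    - {"fingers":44,"delta_pos":[-536,478,40],"angular":[0.1,0,-72.5]}
    - {"fingers":44,"delta_pos":[-536,478,40],"angular":[0.1,0,-72.5]}
    - {"fingers":44,"delta_pos":[-536,478,40],"angular":[0.1,0,-72.5]}
    - {"fingers":44,"delta_pos":[-536,478,40],"angular":[0.1,0,-72.5]}
    - {"fingers":44,"delta_pos":[-536,478,40],"angular":[0.1,0,-72.5]}
    - {"fingers":44,"delta_pos":[-536,478,40],"angular":[0.1,0,-72.5]}

```text
clock: 1.1
tool_pos: [0.4663, -0.196, 0.1987]
orientation: [-179.9, -0.1, -87.8]
force: [1.5, -0.9, -0.4]
opening: 0.0439
gripper_force: 0.0
```

```bash
python3 -c "
from h import *
st();go([.571,-.005,.13],[180,0,-87.9])"
```

```text
1.1 [ 0.4663 -0.196   0.1987] [-1.7991e+02 -5.0000e-02 -8.7770e+01] [ 1.5 -0.9 -0.4] 0.0439 0.0
d_mm [-186.8 -111.9   68.7] rot [-0.1 -0.1  0.1]
```

>>> apply_moves:
  deltas:
    - {"fingers":44,"delta_pos":[-187,-112,69],"angular":[0,0,0]}
    - {"fingers":44,"delta_pos":[-187,-112,69],"angular":[0,0,0]}
    - {"fingers":44,"delta_pos":[-187,-112,69],"angular":[0,0,0]}
    - {"fingers":44,"delta_pos":[-187,-112,69],"angular":[0,0,0]}
    - {"fingers":44,"delta_pos":[-187,-112,69],"angular":[0,0,0]}
    - {"fingers":44,"delta_pos":[-187,-112,69],"angular":[0,0,0]}
    - {"fingers":44,"delta_pos":[-187,-112,69],"angular":[0,0,0]}
    - {"fingers":44,"delta_pos":[-187,-112,69],"angular":[0,0,0]}

```text
clock: 1.9
tool_pos: [0.5707, -0.0077, 0.1298]
orientation: [-179.9, -0.1, -87.9]
force: [-0.6, -0.4, 0.6]
opening: 0.0439
gripper_force: 0.0
```

```bash
python3 -c "
from h import *
import cv2
st();go([.571,-.005,.045],[180,0,-87.9])
a=ctrl.snapshot('side')[150:320,220:470,::-1];b=ctrl.snapshot('top')[80:300,200:420,::-1]
a=cv2.resize(a,(480,326));b=cv2.resize(b,(320,320));o=np.zeros((326,800,3),np.uint8);o[:,:480]=a;o[:320,480:]=b
cv2.imwrite('pics/p2.png',o)"
```

```text
1.9 [ 0.5707 -0.0077  0.1298] [-1.7995e+02 -6.0000e-02 -8.7940e+01] [-0.6 -0.4  0.6] 0.0439 0.0
d_mm [-2.8 -0.4 84.8] rot [-0.1 -0.1 -0. ]
```

View pics/p2.png

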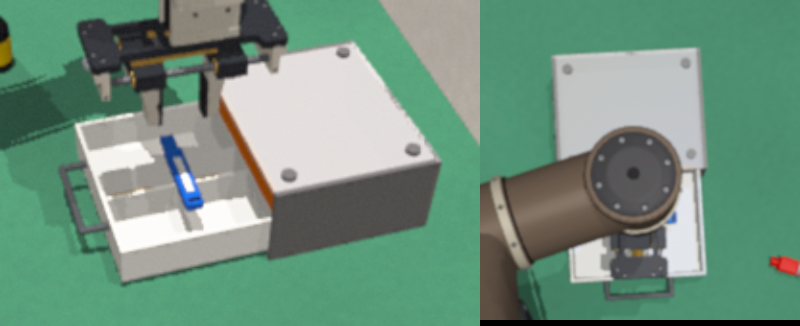

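The gripper hangs over the lever with its fingers either side of it at px (155,105) and (210,95), and its body overhangs the unit's top by design. Descending in steps.

>>> apply_moves:
  deltas:
    - {"fingers":44,"delta_pos":[-3,0,25],"angular":[0,0,0]}
    - {"fingers":44,"delta_pos":[-3,0,45],"angular":[0,0,0]}
    - {"fingers":44,"delta_pos":[-3,0,60],"angular":[0,0,0]}
    - {"fingers":44,"delta_pos":[-3,0,70],"angular":[0,0,0]}
    - {"fingers":44,"delta_pos":[-3,0,78],"angular":[0,0,0]}
    - {"fingers":44,"delta_pos":[-3,0,85],"angular":[0,0,0]}
    - {"fingers":44,"delta_pos":[-3,0,85],"angular":[0,0,0]}

```text
clock: 2.7
tool_pos: [0.5708, -0.0045, 0.0442]
orientation: [-180.0, -0.1, -87.9]
force: [-0.1, -0.4, 0.2]
opening: 0.0439
gripper_force: 0.0
```

>>> apply_moves:
  deltas:
    - {"fingers":30,"delta_pos":[0,0,0],"angular":[0,0,0]}
    - {"fingers":24,"delta_pos":[0,0,0],"angular":[0,0,0]}
    - {"fingers":10,"delta_pos":[0,0,0],"angular":[0,0,0]}
    - {"fingers":10,"delta_pos":[0,0,0],"angular":[0,0,0]}
    - {"fingers":10,"delta_pos":[0,0,0],"angular":[0,0,0]}
    - {"fingers":10,"delta_pos":[0,0,0],"angular":[0,0,0]}

```text
clock: 3.3
tool_pos: [0.5713, -0.0041, 0.0451]
orientation: [-179.9, -0.0, -87.9]
force: [-1.5, 0.7, 3.6]
opening: 0.0195
gripper_force: 30.0
```

>>> apply_moves:
  deltas:
    - {"fingers":10,"delta_pos":[0,0,-10],"angular":[0,0,0]}
    - {"fingers":10,"delta_pos":[0,0,-30],"angular":[0,0,0]}
    - {"fingers":10,"delta_pos":[0,10,-50],"angular":[0,0,0]}
    - {"fingers":10,"delta_pos":[0,25,-60],"angular":[0,0,0]}
    - {"fingers":10,"delta_pos":[0,25,-60],"angular":[0,0,0]}
    - {"fingers":10,"delta_pos":[0,25,-60],"angular":[0,0,0]}

```text
clock: 3.9
tool_pos: [0.5463, -0.0049, 0.1053]
orientation: [-179.9, -0.0, -87.9]
force: [0.2, -0.9, -0.2]
opening: 0.0195
gripper_force: 30.0
```

```bash
python3 -c "
from h import *
import cv2
st();print(tray(-.003,.061,.065));go(tray(-.003,.061,.094),[180,0,-177.7])
a=ctrl.snapshot('side')[150:320,220:470,::-1]
cv2.imwrite('pics/p3.png',cv2.resize(a,(500,340)))"
```

```text
3.9 [ 0.5463 -0.0049  0.1053] [-1.7986e+02 -3.0000e-02 -8.7900e+01] [ 0.2 -0.9 -0.2] 0.0195 29.99870002269745
[0.55558163 0.05730308 0.076     ]
d_mm [-61.9 -11.5   0.3] rot [-0.1  0.1 89.8]
```

View pics/p3.png

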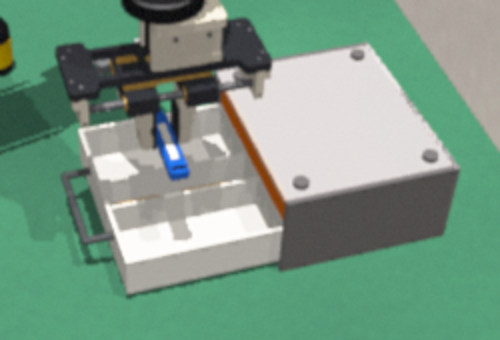

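The lever is held level at px (170,150). Next: turn it and move over the left bay.

>>> apply_moves:
  deltas:
    - {"fingers":10,"delta_pos":[-10,0,0],"angular":[0,0,8]}
    - {"fingers":10,"delta_pos":[-20,0,0],"angular":[0,0,16]}
    - {"fingers":10,"delta_pos":[-30,-2,0],"angular":[0,0,24]}
    - {"fingers":10,"delta_pos":[-40,-5,0],"angular":[0,0,32]}
    - {"fingers":10,"delta_pos":[-50,-8,0],"angular":[0,0,40]}
    - {"fingers":10,"delta_pos":[-62,-11,0],"angular":[0,0,48]}
    - {"fingers":10,"delta_pos":[-62,-11,0],"angular":[0,0,56]}
    - {"fingers":10,"delta_pos":[-62,-11,0],"angular":[0,0,64]}
    - {"fingers":10,"delta_pos":[-62,-11,0],"angular":[0,0,72]}
    - {"fingers":10,"delta_pos":[-62,-11,0],"angular":[0,0,80]}

```text
clock: 4.95
tool_pos: [0.5549, 0.0573, 0.1036]
orientation: [-179.9, -0.0, -168.2]
force: [0.5, -0.8, -0.4]
opening: 0.02
gripper_force: 30.0
```

>>> apply_moves:
  deltas:
    - {"fingers":10,"delta_pos":[0,0,0],"angular":[0,0,8.5]}
    - {"fingers":10,"delta_pos":[0,0,0],"angular":[0,0,8.5]}
    - {"fingers":10,"delta_pos":[0,0,0],"angular":[0,0,8.5]}

```text
clock: 5.25
tool_pos: [0.5548, 0.0572, 0.104]
orientation: [-179.9, 0.0, -176.2]
force: [0.9, 0.5, -1.4]
opening: 0.0198
gripper_force: 30.0
```

```bash
python3 -c "
from h import *
import cv2
st();go(tray(-.003,.061,.003),[180,0,-176.5])
a=ctrl.snapshot('side')[150:320,220:470,::-1];b=ctrl.snapshot('top')[80:300,200:420,::-1]
a=cv2.resize(a,(480,326));b=cv2.resize(b,(320,320));o=np.zeros((326,800,3),np.uint8);o[:,:480]=a;o[:320,480:]=b
cv2.imwrite('pics/p4.png',o)"
```

```text
5.25 [0.5548 0.0572 0.104 ] [-1.7992e+02  1.0000e-02 -1.7617e+02] [ 0.9  0.5 -1.4] 0.0198 29.999069273471832
d_mm [-0.7  0.1 90. ] rot [-0.1  0.   0.3]
```

View pics/p4.png

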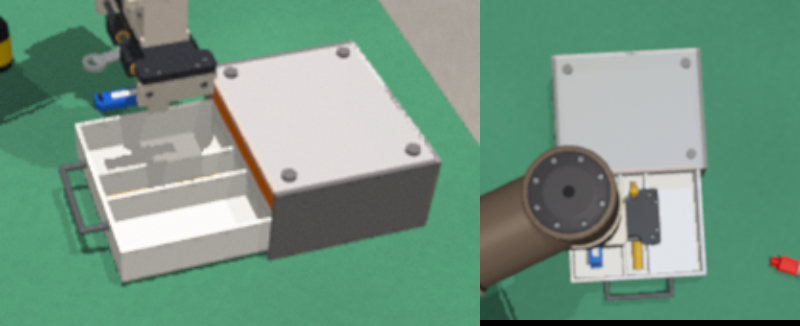

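The lever is now along tray x over the left bay (blue end at top-view px (595,257)), clear of the walls. Descending.

>>> apply_moves:
  deltas:
    - {"fingers":10,"delta_pos":[0,0,25],"angular":[0,0,0.3]}
    - {"fingers":10,"delta_pos":[0,0,45],"angular":[0,0,0.3]}
    - {"fingers":10,"delta_pos":[0,0,60],"angular":[0,0,0.3]}
    - {"fingers":10,"delta_pos":[0,0,72],"angular":[0,0,0.3]}
    - {"fingers":10,"delta_pos":[0,0,81],"angular":[0,0,0.3]}
    - {"fingers":10,"delta_pos":[0,0,87],"angular":[0,0,0.3]}
    - {"fingers":10,"delta_pos":[0,0,90],"angular":[0,0,0.3]}
    - {"fingers":10,"delta_pos":[0,0,90],"angular":[0,0,0.3]}

```text
clock: 6.15
tool_pos: [0.555, 0.0572, 0.0146]
orientation: [-179.9, 0.1, -176.7]
force: [-0.3, 0.4, 0.3]
opening: 0.0195
gripper_force: 30.0
```

```bash
python3 -c "
from h import *
import cv2
st()
a=ctrl.snapshot('side')[150:320,220:470,::-1];b=ctrl.snapshot('top')[80:300,200:420,::-1]
a=cv2.resize(a,(480,326));b=cv2.resize(b,(320,320));o=np.zeros((326,800,3),np.uint8);o[:,:480]=a;o[:320,480:]=b
cv2.imwrite('pics/p5.png',o)"
```

```text
6.15 [0.555  0.0572 0.0146] [-1.7994e+02  7.0000e-02 -1.7670e+02] [-0.3  0.4  0.3] 0.0195 29.998742043972015
```

>>> apply_moves:
  deltas:
    - {"fingers":19,"delta_pos":[0,0,1],"angular":[0,0,0]}
    - {"fingers":22,"delta_pos":[0,0,1],"angular":[0,0,0]}
    - {"fingers":26,"delta_pos":[0,0,0],"angular":[0,0,0]}
    - {"fingers":29,"delta_pos":[0,0,0],"angular":[0,0,0]}
    - {"fingers":29,"delta_pos":[0,0,0],"angular":[0,0,0]}

```text
clock: 6.75
tool_pos: [0.555, 0.0573, 0.0148]
orientation: [-179.9, 0.1, -176.7]
force: [-0.3, -0.1, 0.3]
opening: 0.0287
gripper_force: 0.0
```

>>> apply_moves:
  deltas:
    - {"fingers":29,"delta_pos":[0,0,-10],"angular":[0,0,0]}
    - {"fingers":29,"delta_pos":[0,0,-30],"angular":[0,0,0]}
    - {"fingers":29,"delta_pos":[0,0,-60],"angular":[0,0,0]}
    - {"fingers":29,"delta_pos":[0,0,-100],"angular":[0,0,0]}
    - {"fingers":40,"delta_pos":[0,0,-130],"angular":[0,0,0]}
    - {"fingers":50,"delta_pos":[0,0,-130],"angular":[0,0,0]}

```text
clock: 7.35
tool_pos: [0.5574, 0.0582, 0.1503]
orientation: [179.9, 0.6, -176.7]
force: [0.7, 0.1, 0.6]
opening: 0.0401
gripper_force: 0.0
```

```bash
python3 -c "
from h import *
st();go([.4165,-.310,.13],[180,0,-184.5])"
```

```text
7.35 [0.5574 0.0582 0.1503] [ 179.93    0.56 -176.67] [0.7 0.1 0.6] 0.0401 0.0
d_mm [ 162.3 -359.4   18.3] rot [0.1 0.6 7.8]
```

>>> apply_moves:
  deltas:
    - {"fingers":50,"delta_pos":[160,-359,13],"angular":[0,0,7.8]}
    - {"fingers":50,"delta_pos":[160,-359,13],"angular":[0,0,7.8]}
    - {"fingers":50,"delta_pos":[160,-359,13],"angular":[0,0,7.8]}
    - {"fingers":50,"delta_pos":[160,-359,13],"angular":[0,0,7.8]}
    - {"fingers":50,"delta_pos":[160,-359,13],"angular":[0,0,7.8]}
    - {"fingers":50,"delta_pos":[160,-359,13],"angular":[0,0,7.8]}
    - {"fingers":50,"delta_pos":[160,-359,13],"angular":[0,0,7.8]}
    - {"fingers":50,"delta_pos":[160,-359,13],"angular":[0,0,7.8]}
    - {"fingers":50,"delta_pos":[160,-359,13],"angular":[0,0,7.8]}
    - {"fingers":50,"delta_pos":[160,-359,13],"angular":[0,0,7.8]}

```text
clock: 8.35
tool_pos: [0.4147, -0.3111, 0.1317]
orientation: [-180.0, 0.1, 175.3]
force: [0.8, 0.8, 0.0]
opening: 0.0496
gripper_force: 0.0
```

```bash
python3 -c "
from h import *
import cv2
st();go([.4165,-.310,.006],[180,0,-184.5])
b=ctrl.snapshot('top')[180:300,230:430,::-1];a=ctrl.snapshot('side')[270:470,190:430,::-1]
a=cv2.resize(a,(360,300));b=cv2.resize(b,(440,264));o=np.zeros((300,800,3),np.uint8);o[:,:360]=a;o[:264,360:]=b
cv2.imwrite('pics/p6.png',o)"
```

```text
8.35 [ 0.4147 -0.3111  0.1317] [-1.7997e+02  6.0000e-02  1.7531e+02] [0.8 0.8 0. ] 0.0496 0.0
d_mm [ -1.6   1.4 125.7] rot [-0.   0.1 -0.2]
```

View pics/p6.png

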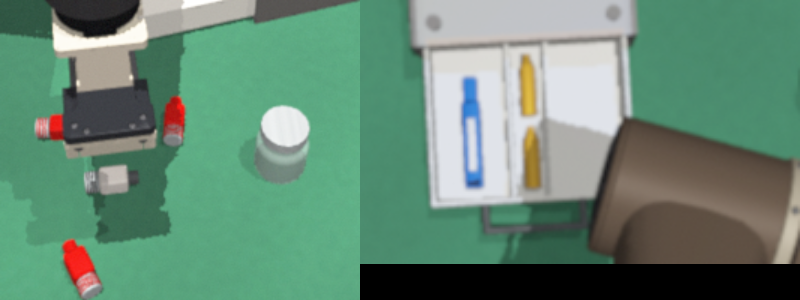

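The lever lies flat in the left bay (px (472,130)). The gripper is above the silver head (px (113,180)), and the red parts and jar are clear. Descending to grasp.

>>> apply_moves:
  deltas:
    - {"fingers":50,"delta_pos":[-2,1,35],"angular":[0,0,0]}
    - {"fingers":50,"delta_pos":[-2,1,65],"angular":[0,0,0]}
    - {"fingers":50,"delta_pos":[-2,1,90],"angular":[0,0,0]}
    - {"fingers":50,"delta_pos":[-2,1,106],"angular":[0,0,0]}
    - {"fingers":50,"delta_pos":[-2,1,117],"angular":[0,0,0]}
    - {"fingers":50,"delta_pos":[-2,1,125],"angular":[0,0,0]}
    - {"fingers":50,"delta_pos":[-2,1,125],"angular":[0,0,0]}

```text
clock: 9.15
tool_pos: [0.4179, -0.3089, 0.0063]
orientation: [-180.0, 0.0, 175.5]
force: [-0.8, 0.1, 1.8]
opening: 0.0499
gripper_force: 0.0
```

>>> apply_moves:
  deltas:
    - {"fingers":38,"delta_pos":[0,0,0],"angular":[0,0,0]}
    - {"fingers":30,"delta_pos":[0,0,0],"angular":[0,0,0]}
    - {"fingers":25,"delta_pos":[0,0,0],"angular":[0,0,0]}
    - {"fingers":14,"delta_pos":[0,0,0],"angular":[0,0,0]}
    - {"fingers":14,"delta_pos":[0,0,0],"angular":[0,0,0]}
    - {"fingers":14,"delta_pos":[0,0,0],"angular":[0,0,0]}

```text
clock: 9.75
tool_pos: [0.4181, -0.3097, 0.0073]
orientation: [-179.9, 0.1, 175.5]
force: [-0.6, 1.1, 6.4]
opening: 0.0235
gripper_force: 30.0
```

>>> apply_moves:
  deltas:
    - {"fingers":14,"delta_pos":[0,0,-10],"angular":[0,0,0]}
    - {"fingers":14,"delta_pos":[0,0,-40],"angular":[0,0,0]}
    - {"fingers":14,"delta_pos":[0,0,-75],"angular":[0,0,0]}
    - {"fingers":14,"delta_pos":[0,0,-100],"angular":[0,0,0]}
    - {"fingers":14,"delta_pos":[0,0,-110],"angular":[0,0,0]}
    - {"fingers":14,"delta_pos":[0,0,-110],"angular":[0,0,0]}
    - {"fingers":14,"delta_pos":[0,0,-110],"angular":[0,0,0]}

```text
clock: 10.45
tool_pos: [0.4171, -0.3091, 0.1161]
orientation: [-180.0, 0.0, 175.5]
force: [-0.7, 0.7, -0.3]
opening: 0.0236
gripper_force: 30.0
```

```bash
python3 -c "
from h import *
st();go(tray(-.005,-.061,.094),[180,0,-176.5])
import cv2
cv2.imwrite('pics/p7.png',cv2.resize(ctrl.snapshot('side')[270:470,190:430,::-1],(480,400)))"
```

```text
10.45 [ 0.4171 -0.3091  0.1161] [-1.7999e+02  3.0000e-02  1.7546e+02] [-0.7  0.7 -0.3] 0.0236 29.99962717294693
d_mm [-124.2  255.1   11.1] rot [-0.  0. -8.]
```

View pics/p7.png

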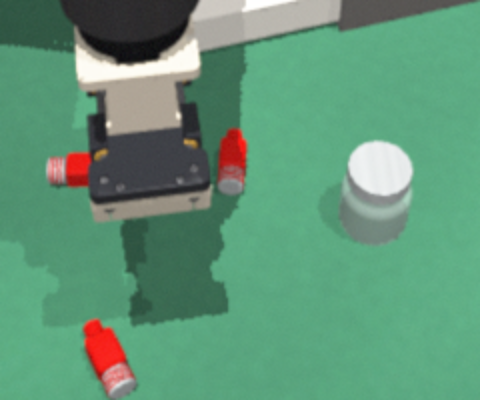

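The head has left the shelf and is held at 23.6 mm opening; the red parts and jar are unmoved. Carry it to the right bay.

>>> apply_moves:
  deltas:
    - {"fingers":14,"delta_pos":[-18,36,0],"angular":[0,0,-1]}
    - {"fingers":14,"delta_pos":[-36,73,0],"angular":[0,0,-2]}
    - {"fingers":14,"delta_pos":[-54,110,0],"angular":[0,0,-4]}
    - {"fingers":14,"delta_pos":[-72,146,0],"angular":[0,0,-6]}
    - {"fingers":14,"delta_pos":[-90,183,0],"angular":[0,0,-8]}
    - {"fingers":14,"delta_pos":[-108,220,0],"angular":[0,0,-8]}
    - {"fingers":14,"delta_pos":[-118,242,0],"angular":[0,0,-8]}
    - {"fingers":14,"delta_pos":[-124,255,0],"angular":[0,0,-8]}
    - {"fingers":14,"delta_pos":[-124,255,0],"angular":[0,0,-8]}
    - {"fingers":14,"delta_pos":[-124,255,0],"angular":[0,0,-8]}

```text
clock: 11.5
tool_pos: [0.5605, -0.0653, 0.1157]
orientation: [-179.9, -0.1, -176.5]
force: [-0.6, -0.2, -0.7]
opening: 0.0239
gripper_force: 30.0
```

```bash
python3 -c "
from h import *
st();go(tray(-.005,-.061,.009),[180,0,-176.5])"
```

```text
11.5 [ 0.5605 -0.0653  0.1157] [-1.7993e+02 -5.0000e-02 -1.7651e+02] [-0.6 -0.2 -0.7] 0.0239 29.99961018562317
d_mm [-0.7  0.8 95.7] rot [-0.1 -0.1 -0. ]
```

>>> apply_moves:
  deltas:
    - {"fingers":14,"delta_pos":[0,0,25],"angular":[0,0,0]}
    - {"fingers":14,"delta_pos":[0,0,48],"angular":[0,0,0]}
    - {"fingers":14,"delta_pos":[0,0,65],"angular":[0,0,0]}
    - {"fingers":14,"delta_pos":[0,0,78],"angular":[0,0,0]}
    - {"fingers":14,"delta_pos":[0,0,87],"angular":[0,0,0]}
    - {"fingers":14,"delta_pos":[0,0,93],"angular":[0,0,0]}
    - {"fingers":14,"delta_pos":[0,0,96],"angular":[0,0,0]}
    - {"fingers":14,"delta_pos":[0,0,96],"angular":[0,0,0]}

```text
clock: 12.3
tool_pos: [0.5616, -0.0651, 0.0208]
orientation: [-179.9, 0.1, -176.5]
force: [-0.3, 0.3, -0.5]
opening: 0.0236
gripper_force: 30.0
```

>>> apply_moves:
  deltas:
    - {"fingers":14,"delta_pos":[0,0,1],"angular":[0,0,0]}
    - {"fingers":24,"delta_pos":[0,0,1],"angular":[0,0,0]}
    - {"fingers":26,"delta_pos":[0,0,1],"angular":[0,0,0]}
    - {"fingers":29,"delta_pos":[0,0,0],"angular":[0,0,0]}
    - {"fingers":30,"delta_pos":[0,0,0],"angular":[0,0,0]}
    - {"fingers":30,"delta_pos":[0,0,0],"angular":[0,0,0]}

```text
clock: 12.9
tool_pos: [0.5616, -0.065, 0.021]
orientation: [-179.9, 0.1, -176.5]
force: [0.2, -0.3, -0.1]
opening: 0.0298
gripper_force: 0.0
```

>>> apply_moves:
  deltas:
    - {"fingers":30,"delta_pos":[0,0,-8],"angular":[0,0,0]}
    - {"fingers":30,"delta_pos":[0,0,-25],"angular":[0,0,0]}
    - {"fingers":30,"delta_pos":[0,0,-55],"angular":[0,0,0]}
    - {"fingers":20,"delta_pos":[0,0,-90],"angular":[0,0,0]}
    - {"fingers":10,"delta_pos":[0,0,-110],"angular":[0,0,0]}
    - {"fingers":0,"delta_pos":[0,0,-110],"angular":[0,0,0]}
    - {"fingers":0,"delta_pos":[0,0,-110],"angular":[0,0,0]}
    - {"fingers":0,"delta_pos":[0,0,-110],"angular":[0,0,0]}

```text
clock: 13.7
tool_pos: [0.5607, -0.065, 0.1302]
orientation: [-179.9, 0.0, -176.5]
force: [-0.8, -0.6, -0.0]
opening: 0.0011
gripper_force: 0.0
```

```bash
python3 -c "
from h import *
st();go([.415,-.013,.128],[180,0,-176.5])"
```

```text
13.7 [ 0.5607 -0.065   0.1302] [-1.7995e+02  1.0000e-02 -1.7653e+02] [-0.8 -0.6 -0. ] 0.0011 0.0
d_mm [142.3  60.8   2.1] rot [-0.1  0.  -0. ]
```

>>> apply_moves:
  deltas:
    - {"fingers":0,"delta_pos":[35,15,0],"angular":[0,0,0]}
    - {"fingers":0,"delta_pos":[70,30,0],"angular":[0,0,0]}
    - {"fingers":0,"delta_pos":[105,45,0],"angular":[0,-3,0]}
    - {"fingers":0,"delta_pos":[135,60,0],"angular":[0,-7,0]}
    - {"fingers":0,"delta_pos":[142,61,0],"angular":[0,-10,0]}
    - {"fingers":0,"delta_pos":[142,61,0],"angular":[0,-10,0]}
    - {"fingers":0,"delta_pos":[142,61,0],"angular":[0,-10,0]}

```text
clock: 14.4
tool_pos: [0.4157, -0.0125, 0.1306]
orientation: [-179.9, 10.1, -176.4]
force: [0.3, 0.9, -0.5]
opening: 0.0002
gripper_force: 0.0
```

```bash
python3 -c "
from h import *
st();go([.415,-.013,.028],[180,10,-176.5])
import cv2
b=ctrl.snapshot('top')[180:300,230:430,::-1];a=ctrl.snapshot('side')[150:320,200:470,::-1]
a=cv2.resize(a,(400,252));b=cv2.resize(b,(400,240));o=np.zeros((252,800,3),np.uint8);o[:,:400]=a;o[:240,400:]=b
cv2.imwrite('pics/p8.png',o)"
```

```text
14.4 [ 0.4157 -0.0125  0.1306] [-179.93   10.06 -176.42] [ 0.3  0.9 -0.5] 0.0002 0.0
d_mm [ 18.6  -0.3 100.9] rot [-0.1  0.1  0.1]
```

View pics/p8.png

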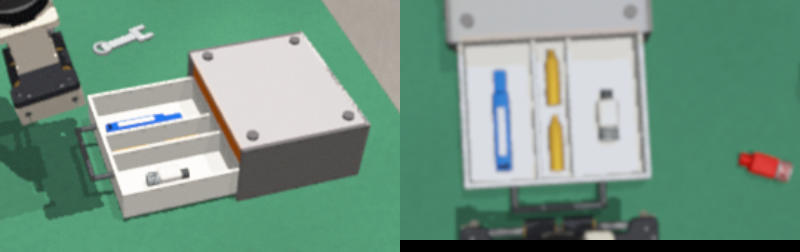

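Both parts lie flat in their bays: lever at px (502,120), head at (607,115). The gripper is behind the handle, so descend and push gently.

>>> apply_moves:
  deltas:
    - {"fingers":0,"delta_pos":[5,0,30],"angular":[0,0,0]}
    - {"fingers":0,"delta_pos":[11,0,60],"angular":[0,0,0]}
    - {"fingers":0,"delta_pos":[15,0,85],"angular":[0,0,0]}
    - {"fingers":0,"delta_pos":[18,0,101],"angular":[0,0,0]}
    - {"fingers":0,"delta_pos":[18,0,101],"angular":[0,0,0]}
    - {"fingers":0,"delta_pos":[18,0,101],"angular":[0,0,0]}

```text
clock: 15.1
tool_pos: [0.4186, -0.0137, 0.0297]
orientation: [179.9, 9.7, -176.6]
force: [0.2, -0.4, 0.1]
opening: 0.0004
gripper_force: 0.0
```

>>> apply_moves:
  deltas:
    - {"fingers":0,"delta_pos":[-6,0,1],"angular":[0,0,0]}
    - {"fingers":0,"delta_pos":[-12,0,2],"angular":[0,0,0]}
    - {"fingers":0,"delta_pos":[-18,0,3],"angular":[0,0,0]}
    - {"fingers":0,"delta_pos":[-24,0,4],"angular":[0,0,0]}
    - {"fingers":0,"delta_pos":[-32,0,5.5],"angular":[0,0,0]}
    - {"fingers":0,"delta_pos":[-40,0,7],"angular":[0,0,0]}
    - {"fingers":0,"delta_pos":[-50,0,9],"angular":[0,0,0]}
    - {"fingers":0,"delta_pos":[-60,0,10.5],"angular":[0,0,0]}
    - {"fingers":0,"delta_pos":[-68,0,12],"angular":[0,0,0]}
    - {"fingers":0,"delta_pos":[-74,0,13],"angular":[0,0,0]}

```text
clock: 16.1
tool_pos: [0.4939, -0.0088, 0.0296]
orientation: [179.9, 9.8, -176.5]
force: [-2.0, 1.1, 0.2]
opening: 0.0007
gripper_force: 0.9
```

>>> apply_moves:
  deltas:
    - {"fingers":0,"delta_pos":[-6,0,1],"angular":[0,0,0]}
    - {"fingers":0,"delta_pos":[-13,0,2],"angular":[0,0,0]}
    - {"fingers":0,"delta_pos":[-21,0,4],"angular":[0,0,0]}
    - {"fingers":0,"delta_pos":[-30,0,5],"angular":[0,0,0]}
    - {"fingers":0,"delta_pos":[-39,0,7],"angular":[0,0,0]}
    - {"fingers":0,"delta_pos":[-48,0,8.5],"angular":[0,0,0]}
    - {"fingers":0,"delta_pos":[-56,0,10],"angular":[0,0,0]}
    - {"fingers":0,"delta_pos":[-63,0,11],"angular":[0,0,0]}
    - {"fingers":0,"delta_pos":[-68,0,12],"angular":[0,0,0]}
    - {"fingers":0,"delta_pos":[-72,0,13],"angular":[0,0,0]}

```text
clock: 17.1
tool_pos: [0.5668, -0.0041, 0.0294]
orientation: [179.8, 9.8, -176.5]
force: [-1.5, -0.7, 1.7]
opening: 0.0006
gripper_force: 0.7
```

>>> apply_moves:
  deltas:
    - {"fingers":0,"delta_pos":[-3,0,0.5],"angular":[0,0,0]}
    - {"fingers":0,"delta_pos":[-6,0,1],"angular":[0,0,0]}
    - {"fingers":0,"delta_pos":[-8,0,1.5],"angular":[0,0,0]}
    - {"fingers":0,"delta_pos":[-10,0,2],"angular":[0,0,0]}
    - {"fingers":0,"delta_pos":[-12,0,2],"angular":[0,0,0]}

```text
clock: 17.6
tool_pos: [0.5782, -0.0035, 0.0292]
orientation: [179.9, 9.8, -176.5]
force: [-1.5, 0.7, -1.3]
opening: 0.0004
gripper_force: 0.9
```

>>> apply_moves:
  deltas:
    - {"fingers":0,"delta_pos":[-2,0,0.4],"angular":[0,0,0]}
    - {"fingers":0,"delta_pos":[-4,0,0.8],"angular":[0,0,0]}
    - {"fingers":0,"delta_pos":[-6,0,1],"angular":[0,0,0]}
    - {"fingers":0,"delta_pos":[-8,0,1.5],"angular":[0,0,0]}

```text
clock: 18.0
tool_pos: [0.5865, -0.003, 0.0291]
orientation: [179.9, 9.8, -176.5]
force: [-1.6, 1.3, -0.5]
opening: 0.0005
gripper_force: 0.8
```

>>> apply_moves:
  deltas:
    - {"fingers":0,"delta_pos":[-1,0,0.2],"angular":[0,0,0]}
    - {"fingers":0,"delta_pos":[-2,0,0.4],"angular":[0,0,0]}
    - {"fingers":0,"delta_pos":[-3,0,0.5],"angular":[0,0,0]}

```text
clock: 18.3
tool_pos: [0.5894, -0.0028, 0.0292]
orientation: [179.9, 9.8, -176.5]
force: [-2.5, 0.5, -2.0]
opening: 0.0005
gripper_force: 0.9
```

>>> apply_moves:
  deltas:
    - {"fingers":0,"delta_pos":[-1.5,0,0.3],"angular":[0,0,0]}
    - {"fingers":0,"delta_pos":[-3,0,0.5],"angular":[0,0,0]}
    - {"fingers":0,"delta_pos":[-3,0,0.5],"angular":[0,0,0]}

```text
clock: 18.6
tool_pos: [0.5928, -0.0026, 0.0293]
orientation: [179.9, 9.8, -176.5]
force: [-0.2, -0.5, -1.4]
opening: 0.0004
gripper_force: 0.5
```

```bash
python3 -c "
from h import *
st()
u=np.mean([ray('top',u,v,.101)[:2] for u,v in((260.5,127.5),(341.5,123),(264,190),(345.5,186))],axis=0);print('unit',u,'bar home',u-.1205*np.array([np.cos(Y),np.sin(Y)]))"
```

```text
18.6 [ 0.5928 -0.0026  0.0293] [ 179.85    9.81 -176.51] [-0.2 -0.5 -1.4] 0.0004 0.5079699726775289
unit [0.72967391 0.00588888] bar home [ 0.60939867 -0.00146747]
```

>>> apply_moves:
  deltas:
    - {"fingers":0,"delta_pos":[-1.5,0,0.3],"angular":[0,0,0]}
    - {"fingers":0,"delta_pos":[-3,0,0.5],"angular":[0,0,0]}
    - {"fingers":0,"delta_pos":[-3,0,0.5],"angular":[0,0,0]}

```text
clock: 18.9
tool_pos: [0.5958, -0.0024, 0.0293]
orientation: [179.9, 9.8, -176.5]
force: [-0.7, 0.1, -0.7]
opening: 0.0002
gripper_force: 0.5
```

>>> apply_moves:
  deltas:
    - {"fingers":0,"delta_pos":[-1,0,0.2],"angular":[0,0,0]}
    - {"fingers":0,"delta_pos":[-2,0,0.4],"angular":[0,0,0]}
    - {"fingers":0,"delta_pos":[-2,0,0.4],"angular":[0,0,0]}

```text
clock: 19.2
tool_pos: [0.5961, -0.0028, 0.0288]
orientation: [179.9, 9.6, -176.5]
force: [-6.7, 1.0, 2.7]
opening: 0.0006
gripper_force: 3.0
```

The force rose to 6.7 N at the expected home position. Back off and look.

>>> apply_moves:
  deltas:
    - {"fingers":0,"delta_pos":[10,0,-2],"angular":[0,0,0]}
    - {"fingers":0,"delta_pos":[30,0,-5],"angular":[0,0,0]}
    - {"fingers":0,"delta_pos":[60,0,-10],"angular":[0,0,0]}
    - {"fingers":0,"delta_pos":[100,0,-20],"angular":[0,0,0]}
    - {"fingers":0,"delta_pos":[125,0,-50],"angular":[0,0,0]}
    - {"fingers":0,"delta_pos":[125,0,-90],"angular":[0,0,0]}
    - {"fingers":0,"delta_pos":[125,0,-120],"angular":[0,0,0]}
    - {"fingers":0,"delta_pos":[125,0,-120],"angular":[0,0,0]}
    - {"fingers":0,"delta_pos":[125,0,-120],"angular":[0,0,0]}

```text
clock: 20.1
tool_pos: [0.4548, -0.0109, 0.1274]
orientation: [179.8, 10.0, -176.5]
force: [0.8, -0.9, -0.1]
opening: 0.0002
gripper_force: 0.0
```

```bash
python3 -c "
from h import *
st()
import cv2
b=ctrl.snapshot('top')[100:300,150:350,::-1];a=ctrl.snapshot('side')[150:320,200:470,::-1]
a=cv2.resize(a,(400,252));b=cv2.resize(b,(400,400));o=np.zeros((400,800,3),np.uint8);o[:252,:400]=a;o[:,400:]=b
cv2.imwrite('pics/p9.png',o)
k=np.array([.60939867,-.00146747]);print(2*(proj('top',[*k,.042])-[150,100])+[400,0])"
```

```text
20.1 [ 0.4548 -0.0109  0.1274] [ 179.75   10.02 -176.51] [ 0.8 -0.9 -0.1] 0.0002 0.0
[712.66895098 227.92723495]
```

View pics/p9.png

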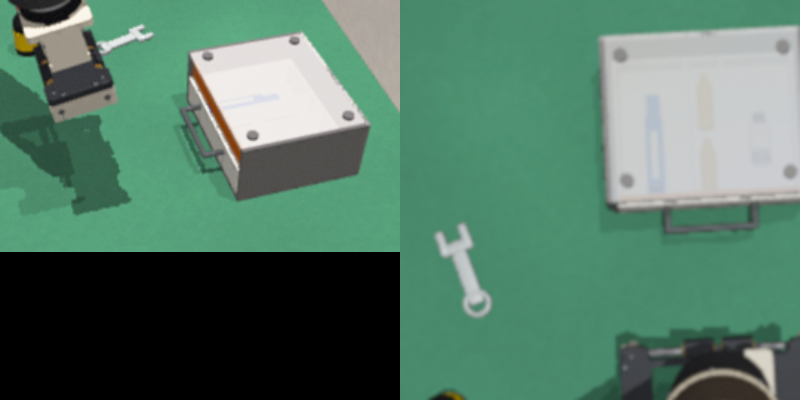

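The tray is home: the handle bar is at px (712,227), and I predicted (713,228). The feeler hangs straight, both parts show through the clear top, and the wrench and oil are in place. Handing in.

```bash
python3 -c "
from plant import ctrl
print(ctrl.close_job())"
```

```text
the job is handed in; nothing more can be done
None
```

I handed the job in at about 20 s: the lever and inflator head lie flat in the tray's bays, the tray is pushed home against its stop, the feeler hangs straight and the bystanders were left untouched; no verdict was returned.

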